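Set the mitre fence to the orange mark and lock it

TASK

Set up the angle jig for the next cut: with one fingertip, push the aluminium fence round by its side until the tip of its black pointer stands over the orange disc. Then push the red lever round with a fingertip until it is fully over against its stop pin, to lock the fence there. Push gently, do not grip or pick up anything, and leave the other things on the bench where they are.

Things in the scene. Friction and masses are not known exactly. Their poses are not given: they have to be found in the camera images.
- jig: the angle jig: a plywood board 330 x 480 mm, 18 mm thick, fixed to the bench at a place and yaw that change. Origin: on the bench surface right under the fence pivot; x points from the pivot out over the board, along the fence when joint fence is 0; y to the left of that; z up. The board spans x -70..260 mm, y -195..285 mm
- fence (a joint): angle (rad) of the aluminium fence, a low arm turning about a vertical pin at the jig origin: 0 along the jig's x axis, positive to its left (counter-clockwise from above), range -0.8 to 0.8; it starts between -0.2 and 0.2. It turns stiffly and stays where it is left; about 2 N at 150 mm from the pin moves it
- pointer_tip (a point): the tip of the thin black pointer at the fence's outer end, 200 mm from the pin, 26 mm above the bench; it passes over the coloured discs without touching
- fence_end (a point): on the fence's top face on its centre line, 150 mm from the pin, 58 mm above the bench; x axis outwards along the fence. The arm is 28 mm wide, ends 170 mm from the pin, its straight sides stand 22 to 58 mm above the bench; on the pin sits a hub 54 mm across with a black cap, top 74 mm above the bench
- orange_mark: the orange disc, 24 mm across, 3 mm thick, fixed on the board under the pointer's path, about 200 mm from the pin and about 0.5 rad left or right of the jig's x axis (orange and blue change places). Origin: centre of its underside
- blue_mark: the blue disc, same size, fixed on the other side; not the wanted angle
- lever (a joint): angle (rad) of the red locking lever, turning about a vertical pin on the board at jig x 30, y 170 mm: at 0 it points along the jig's x axis (open); it turns counter-clockwise from above to 1.5, about along the jig's y axis, against a steel stop pin (locked). Starts between 0 and 0.25. It stays where it is left; about 2 N at 80 mm from its pin moves it
- lever_pivot (a point): on the lever's turning axis, 48 mm above the bench
- lever_grip (a point): on the red lever's top on its centre line, 80 mm from its pin, 48 mm above the bench. The lever is 16 mm wide and 107 mm long from the pin, with a round end 24 mm across; its sides stand 30 to 48 mm above the bench
- offcut: loose wooden block 45 x 60 x 25 mm on the board beyond the red lever; leave it. Origin: centre of its underside
- pencil: loose flat green carpenter pencil, 150 x 12 x 7 mm, on the right edge of the board; leave it. Origin: underside, 8 mm off its middle
- glue: loose yellow glue bottle, 56 mm across, 150 mm tall, standing on the bench to the right of the board; leave it. Origin: centre of its underside
- batten: loose pale batten 40 x 420 x 22 mm on the bench just beyond the board; leave it. Origin: centre of its underside
- square: loose try square lying on the bench to the right of the board: dark wooden stock 110 x 20 x 16 mm and steel blade 160 x 30 mm; leave it. Origin: underside of the stock
- tape_roll: loose brown roll, 90 mm across, 25 mm high, on the bench to the left of the board; leave it. Origin: centre of its underside
- screwdriver: loose screwdriver with a dark handle, lying on the bench to the left of the board; leave it. Origin: on its underside

How it is judged:
On the way, in this order (a step that is already met when the one before it is completed fails the run):
1. the pointer tip rests over the orange disc (horizontal distance between pointer_tip and orange_mark below 0.012 m and velocity of joint fence between -0.05 and 0.05 rad/s), for 0.3 s.
2. the red lever is over against its stop (value of joint lever above 1.3 rad), for 0.2 s.
At the end, for the whole second after the job is handed in: the pointer tip is within 12 mm (the disc's radius) of the orange disc's centre seen from above, and the lever is turned past 1.3 of its 1.5 rad (horizontal distance between pointer_tip and orange_mark below 0.012 m and value of joint lever above 1.3 rad); the robot touches nothing.
It fails at once if a loose thing (offcut, pencil, glue, batten, square, roll or screwdriver) is shoved or lifted by more than 25 mm, or the glue bottle tips (distance of any of offcut, pencil, glue, batten, square, tape_roll, screwdriver from where it was at the start of the episode above 0.025 m or angle between glue's own z axis and vertical above 0.4 rad).
It fails at once if the fence or the lever is squeezed or forced (over 35 N) (contact force between the fingers and fence above 35 N or contact force between the fingers and lever above 35 N).
It fails at once if the lever is thrown while the pointer is off the orange disc (value of joint lever above 0.6 rad and not (horizontal distance between pointer_tip and orange_mark below 0.012 m)).
It also fails if it takes over 58 s, if anything falls off the work surface, if the arm or the gripper's body presses on something with over 40 N, if the wrist force passes 120 N, or if a joint passes its speed limit or range.

ROBOT

A 7-joint arm with a two-finger parallel gripper is mounted at the origin on the work surface. World frame = base frame: x ahead of the robot, y to its left, z up, the work surface at z = 0. Lengths are in m, angles in rad, forces in N, time in s.
With the tool pointing down it reaches from about 0.425 to 0.825 m from the base axis. Payload 3.6 kg.
Tool frame: the origin (TCP) lies where the fingers leave the gripper's body, on its centre line; the fingertips stand 73 mm ahead of it and the grasp point (between the pads) lies 54 mm ahead of it; x points along the fingers, y is the direction in which the jaws open and shut, and the axes are right-handed (so a half turn about x gives the same grasp; the last joint's range is limited). The gripper opens to 85 mm and grips with 20 to 120 N. Pads are 22 mm wide; open, the fingers measure 114 mm over their backs; the gripper's body (76 mm by 85 mm) begins 54 mm behind the grasp point. The pads swing forward as they close: fully open they stand 13 mm farther back than shut.
Start: joints at [1.3, 0.615, -0.013, 1.423, 0.008, 1.103, -0.04], TCP at [0.158, -0.631, 0.304] pointing down, gripper open.
Joint ranges: [-3.12, 3.12], [-0.3, 2.06], [-1.34, 1.32], [0.26, 2.42], [-1.36, 4.5], [0.01, 1.98], [-2.84, 2.84]. Speed limits (rad/s): [2.79, 2.79, 3.14, 3.14, 3.14, 3.14, 3.14].

INTERFACE

Orientations are given as a unit quaternion [x, y, z, w].
In Python, from station import arm, snapshot, camera_info, ticket gives the robot as it stands. Calls block until the motion is done:
- arm.movep(position, orientation): joint-space move of the TCP to a pose.
- arm.line_to(position, velocity=0.15, ori=None): straight line of the TCP; ori=None keeps the orientation; velocity is the mean speed in m/s.
- arm.move_j(angles): joint-space move.
- arm.move_gripper(opening, effort=None): opening from 0.0 (shut) to 1.0 (fully open); effort is the grip in N (None keeps the last); returns when the fingers have stopped.
- arm.pause(seconds).
- arm.ik(position, orientation): joint angles nearest the present ones, or None.
- snapshot(name): name is "scene" or "top" or "wrist"; returns the picture (480x640x3 uint8, blue, green, red); there is no depth.
- camera_info(name): a dict with "fx", "fy", "cx", "cy" (pixels), "R" (3x3) and "t" (3): a world point X has camera coordinates R X + t; the wrist camera has in their place "T_tool_cam" (4x4, takes a point from camera to tool coordinates, whose origin is the TCP and whose axes are the tool frame's). Camera axes: x right, y down, z forward; pixel columns grow to the right and rows downward; lengths in m; the calibration is good to about 2 mm. A picture is of the moment at which its call begins: read the wrist's pose just before it. camera_info takes no time and is no camera call.
A pose or a line that the arm cannot do raises arm.MotionError and nothing moves.
- ticket.finish_job(): hands the job in, once; it reports no verdict.
Readings, each from a call of its own:
- arm.read_time(): time.
- arm.read_joint_positions(): joint angles.
- arm.read_dq(): joint speeds.
- arm.read_effort(): joint torques, N m.
- arm.read_tool_pos(): TCP position.
- arm.read_eef_rot(): TCP orientation.
- arm.read_ft_force(): force on the tool from outside, world axes, zero at the start.
- arm.read_wrist_torque(): the same for the moment, N m.
- arm.read_opening(): opening from 0.0 (shut) to 1.0 (fully open).
Only numpy, scipy, OpenCV 4.12 (cv2) and the standard library are available. Lean on these libraries where they do the work, as an engineer would, in place of code of your own. Each camera call takes 0.05 s, during which the arm holds its last target.

## Working session

There is one attempt and no reset: what is moved stays moved. The work goes in short steps, each a Python script; the robot and the scene stay as the last script left them, time stands still between calls to the robot, and variables do not carry over. Pictures are saved under pics/ and viewed, and the job is handed in when it is done.

```bash
ls; mkdir -p pics; python3 - <<'E'
from station import arm, snapshot, camera_info
import cv2
for n in("top","scene"):
    cv2.imwrite(f"pics/{n}0.png",snapshot(n)); c=camera_info(n); print(n,c)
print(arm.read_time(),arm.read_tool_pos(),arm.read_eef_rot(),arm.read_opening())
E
```

```text
pics
top {'fx': 511.6821844344811, 'fy': 511.6821844344811, 'cx': 319.295978712059, 'cy': 239.52547383954027, 'R': array([[ 0.02599899, -0.99951765,  0.01698581],
       [-0.99839293, -0.02681814, -0.04992347],
       [ 0.05035492, -0.01566056, -0.9986086 ]]), 't': array([-0.01278941,  0.59296794,  1.2547443 ])}
scene {'fx': 586.0557866436909, 'fy': 586.0557866436909, 'cx': 322.82844175999224, 'cy': 236.9955310792889, 'R': array([[ 0.78393274,  0.62073109,  0.01193179],
       [ 0.51280238, -0.6365547 , -0.57604846],
       [-0.34997595,  0.4577019 , -0.81732845]]), 't': array([-0.49099054, -0.23812308,  1.39434799])}
0.1 [ 0.15743137 -0.63011066  0.30282581] [-0.70168827 -0.08719804  0.70193568 -0.08553581] 0.9961970323343736
```

View pics/top0.png

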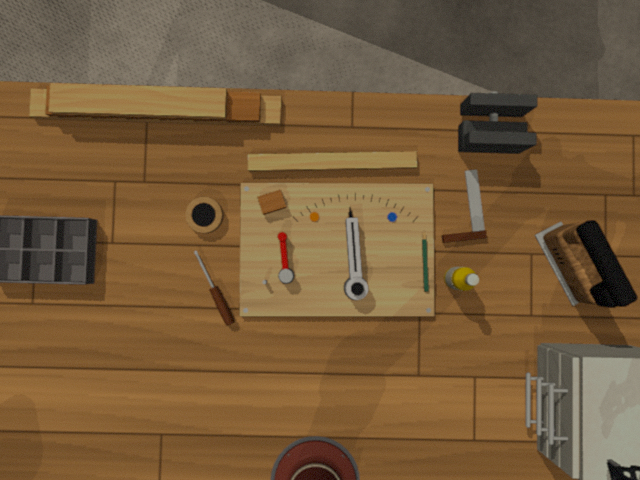

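View pics/scene0.png

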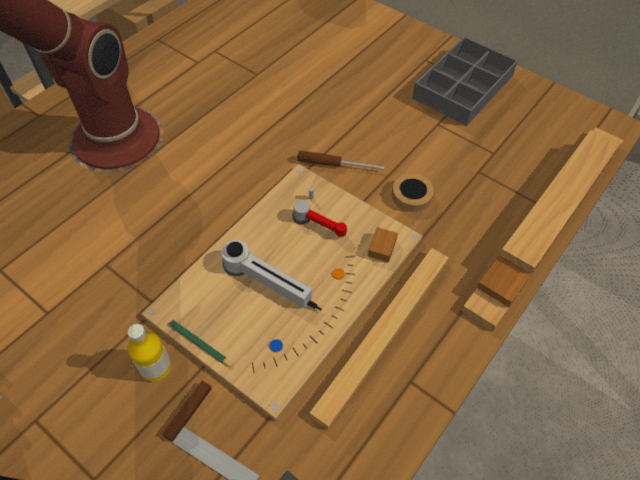

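```bash
cat > h.py <<'E'
from station import arm, snapshot, camera_info, ticket
import cv2, numpy as np
C={n:camera_info(n) for n in("top","scene")}
def ray(n,u,v,z):
    c=C[n];R=c["R"];o=-R.T@c["t"];d=R.T@np.array([(u-c["cx"])/c["fx"],(v-c["cy"])/c["fy"],1])
    return (o+d*(z-o[2])/d[2])[:2]
def cents(mask):
    n,l,s,c=cv2.connectedComponentsWithStats(mask.astype(np.uint8))
    return sorted([(int(s[i,4]),c[i],s[i,:4]) for i in range(1,n)],key=lambda a:-a[0])
E
python3 - <<'E'
from h import *
for n in("top","scene"):
    im=cv2.imread(f"pics/{n}0.png"); h=cv2.cvtColor(im,cv2.COLOR_BGR2HSV).astype(int); H,S,V=h[...,0],h[...,1],h[...,2]
    for nm,m,z in(("or",(H>8)&(H<18)&(S>225)&(V>150),.021),("bl",(H>100)&(H<125)&(S>150)&(V>80),.021),("red",((H<5)|(H>175))&(S>220)&(V>130),.048),("dark",(V<50),.074)):
        for a,c,b in cents(m)[:6 if nm=="dark" else 2]:
            if 200<c[0]<450 and a>5: print(n,nm,a,c.round(1),b,ray(n,*c,z).round(4))
im=cv2.imread("pics/top0.png")[175:325,235:435]
cv2.imwrite("pics/c1.png",cv2.resize(im,(800,600),interpolation=cv2.INTER_CUBIC))
im=cv2.imread("pics/scene0.png")[170:370,200:420]
cv2.imwrite("pics/c2.png",cv2.resize(im,(660,600),interpolation=cv2.INTER_CUBIC))
E
```

```text
top or 38 [314.  216.5] [311 213   7   8] [0.6494 0.0175]
top bl 49 [391.7 216.6] [388 213   8   8] [ 0.6546 -0.1751]
top red 159 [283.  249.1] [278 233  10  35] [0.566  0.0903]
top dark 396 [203.1 214.2] [192 203  23  23] [0.6426 0.2797]
scene or 91 [338.  273.2] [333 269  11  10] [0.65   0.0181]
scene bl 107 [275.6 345. ] [270 340  12  11] [ 0.6547 -0.1749]
scene red 236 [327.4 221.1] [307 210  39  22] [0.5664 0.0899]
scene dark 400 [412.9 188.5] [400 179  26  20] [0.6641 0.2522]
scene dark 175 [234.3 249. ] [227 242  15  15] [ 0.4802 -0.0905]
```

View pics/c1.png

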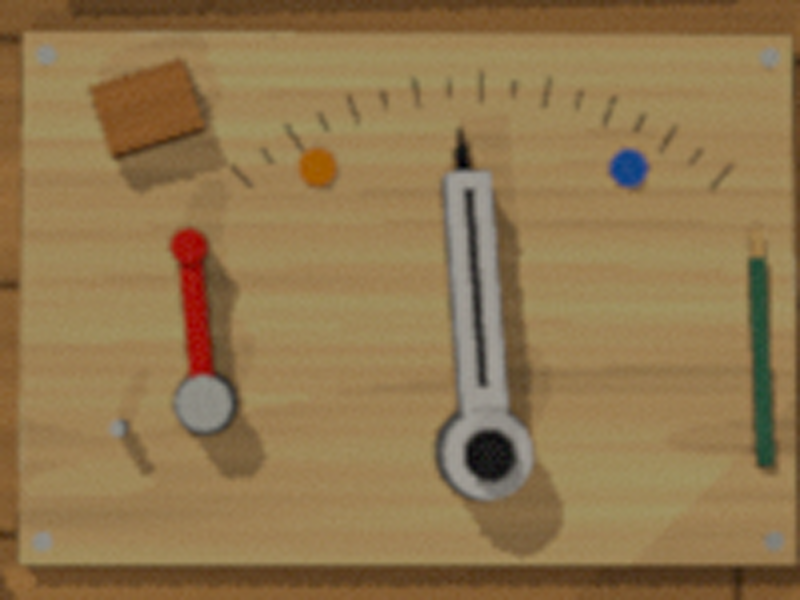

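View pics/c2.png

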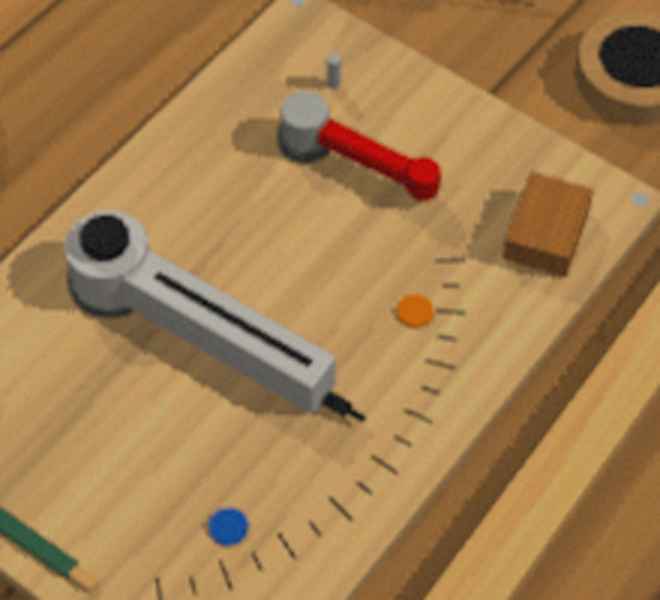

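```bash
python3 - <<'E'
from h import *
print("cap",ray("top",357.25,288.75,.074),"scene",ray("scene",234.3,249,.074))
print("tip",ray("top",350.6,208.25,.026),ray("scene",200+363/3,170+418/3,.026))
for z in(.048,.06): print("levpiv",z,ray("top",286.3,276,z),ray("scene",200+306/3,170+110/3,z))
print("levend",ray("top",282.5,236.25,.048),ray("scene",200+425/3,170+172/3,.048))
c=lambda u,v:ray("top",235+u/4,175+v/4,.018)
TL,TR,BL,BR=c(47,56),c(770,58),c(42,541),c(774,541)
print(TL,TR,BL,BR)
for a in(TL-TR,BL-BR): print("yaw",np.arctan2(-a[0],a[1]))
for a in(TL-BL,TR-BR): print("yaw",np.arctan2(a[1],a[0]))
print(arm.ik([0.55,-0.12,.11],[-0.7017,-0.0872,.7019,-.0855]))
from scipy.spatial.transform import Rotation as Ro
print(Ro.from_quat(arm.read_eef_rot()).as_matrix().round(3))
E
```

```text
cap [ 0.47637654 -0.08866155] scene [ 0.48013228 -0.0904401 ]
tip [ 0.67193057 -0.0722274 ] [ 0.67533222 -0.06795895]
levpiv 0.048 [0.50148342 0.08047149] [0.50215744 0.08609949]
levpiv 0.06 [0.50175243 0.07991073] [0.50831589 0.07896318]
levend [0.59696053 0.09243237] [0.59867686 0.09557374]
[0.71360658 0.18618881] [ 0.72520084 -0.26388883] [0.41448309 0.17935371] [ 0.42552637 -0.27098315]
yaw 0.0257548888697057
yaw 0.02451735846874162
yaw 0.022846457775015018
yaw 0.02366902435381316
[ 0.20532574  0.73952784 -0.04481454  1.85918502  0.05398814  0.54499527
 -1.1999453 ]
[[-0.001  0.242 -0.97 ]
 [ 0.002 -0.97  -0.242]
 [-1.    -0.002  0.   ]]
```

```bash
cat >> h.py <<'E'
from scipy.spatial.transform import Rotation as Ro
P=np.array([.478,-.0895]); L=np.array([.5015,.082]); YAW=.024
def q(a):
    c,s=np.cos(a),np.sin(a); return Ro.from_matrix(np.array([[0,c,s],[0,s,-c],[-1,0,0]])).as_quat()
def pose(piv,th,r,off,z,da=0.):
    u=np.array([np.cos(th),np.sin(th)]);n=np.array([-u[1],u[0]])
    return [*(piv+r*u-off*n),z],q(th+da)
def F(): return np.round(arm.read_ft_force(),1)
E
python3 - <<'E'
from h import *
for th in(.1,.3,.55): print(np.round(arm.ik(*pose(P,th,.14,.025,.108)),2))
for th in(.1,.4,.8,1.2,1.5): 
  for da in(0,-np.pi):
    k=arm.ik(*pose(L,th,.08,.019,.102,da)); print(th,da,None if k is None else np.round(k,2))
E
```

```text
[ 0.35  0.84 -0.38  1.66  0.43  0.72 -0.15]
[ 0.33  0.84 -0.43  1.67  0.48  0.73 -0.03]
[ 0.31  0.84 -0.48  1.71  0.54  0.73  0.1 ]
0.1 0 [ 0.03  0.8  -0.31  1.79  0.39  0.62 -0.41]
0.1 -3.141592653589793 [-0.4   0.81  0.4   1.8  -0.5   0.63 -2.75]
0.4 0 [ 0.02  0.81 -0.37  1.78  0.45  0.64 -0.21]
0.4 -3.141592653589793 [-0.39  0.8   0.31  1.79 -0.39  0.61 -2.58]
0.8 0 [ 0.    0.81 -0.42  1.79  0.51  0.65  0.08]
0.8 -3.141592653589793 [-0.38  0.78  0.21  1.81 -0.27  0.58 -2.35]
1.2 0 [ 0.    0.81 -0.5   1.84  0.61  0.65  0.34]
1.2 -3.141592653589793 [-0.37  0.76  0.11  1.85 -0.14  0.54 -2.11]
1.5 0 [ 0.01  0.81 -0.55  1.89  0.68  0.64  0.53]
1.5 -3.141592653589793 [-0.36  0.74  0.04  1.9  -0.05  0.5  -1.93]
```

```bash
python3 - <<'E'
from h import *
arm.move_gripper(0.0,20)
p,o=pose(P,.1,.14,.055,.27); arm.movep(p,o)
p,o=pose(P,.1,.14,.055,.108); arm.line_to(p,.12)
print(arm.read_time(),arm.read_tool_pos(),F(),arm.read_opening())
cv2.imwrite("pics/top1.png",snapshot("top"));cv2.imwrite("pics/scene1.png",snapshot("scene"))
p,o=pose(P,.1,.14,.027,.108); arm.line_to(p,.04); print(F())
for th in np.arange(.14,.501,.06):
    p,o=pose(P,th,.14,.025,.108); arm.line_to(p,.04,o); f=F(); print(round(th,2),f)
    if np.linalg.norm(f)>15: break
cv2.imwrite("pics/top2.png",snapshot("top"));s=snapshot("scene");cv2.imwrite("pics/scene2.png",s)
cv2.imwrite("pics/c3.png",cv2.resize(s[170:370,200:420],(660,600),interpolation=cv2.INTER_CUBIC))
print(arm.read_time(),arm.read_tool_pos())
E
```

```text
4.8 [ 0.6233357  -0.13029291  0.10887446] [-0.  -0.6 -0.3] -0.0016109926089744662
[ 0.5 -0.   0.2]
0.14 [ 0.6 -0.5 -0.1]
0.2 [-0.4 -0.   0.2]
0.26 [-0.3 -0.1  1. ]
0.32 [-0.3 -0.6  0.4]
0.38 [ 0.5  0.  -0.2]
0.44 [0.  0.3 0.4]
0.5 [ 0.2 -0.8 -0.2]
8.3917 [ 0.61267184 -0.04386409  0.10800262]
```

View pics/scene1.png

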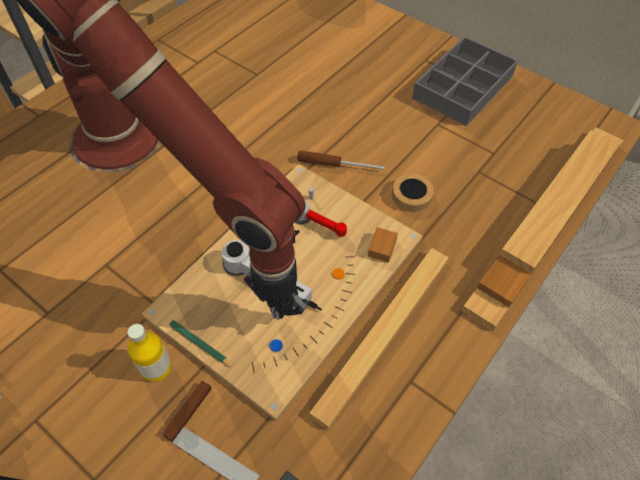

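View pics/c3.png

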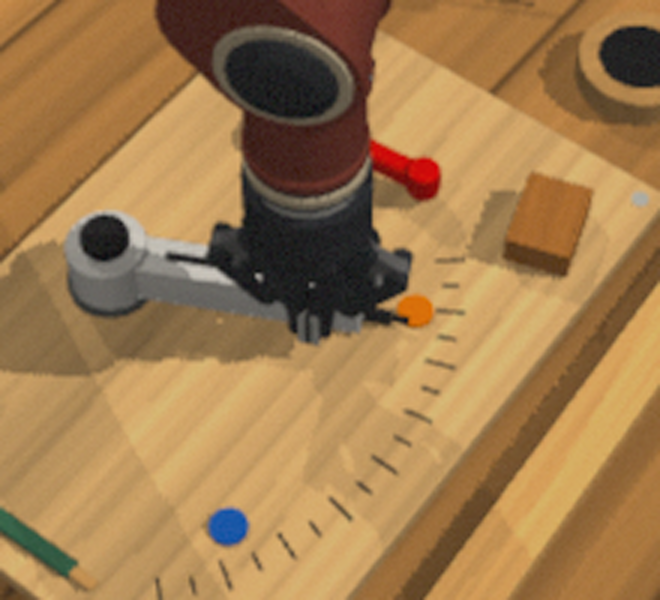

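View pics/top2.png

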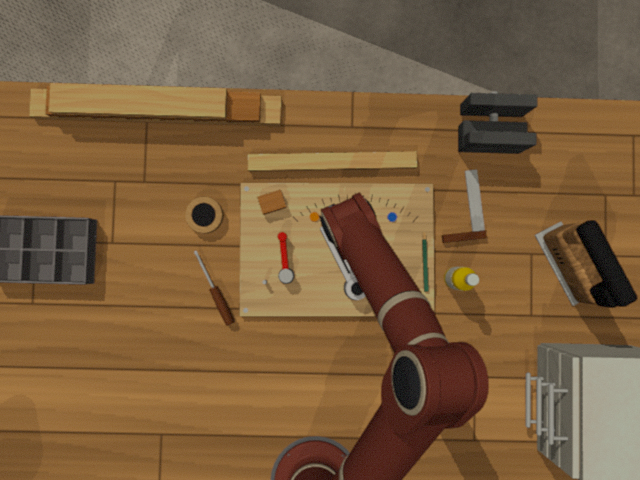

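```bash
python3 - <<'E'
from h import *
t=ray("scene",200+410/3,170+320/3,.026); O=np.array([.65,.018]); print(t,np.linalg.norm(t-O),np.arctan2(*(t-P)[::-1]),np.arctan2(*(O-P)[::-1]))
th=.535
p,o=pose(P,th,.14,.025,.108); arm.line_to(p,.03,o); print(F()); arm.pause(.4)
s=snapshot("scene");cv2.imwrite("pics/scene3.png",s)
cv2.imwrite("pics/c4.png",cv2.resize(s[250:310,300:380],(800,600),interpolation=cv2.INTER_CUBIC))
print(arm.read_tool_pos())
E
```

```text
[0.65447041 0.00759659] 0.011323230025041585 0.5030079221399545 0.5585993153435623
[-0.3 -0.4  1. ]
[ 0.61117088 -0.03959993  0.107997  ]
```

View pics/c4.png

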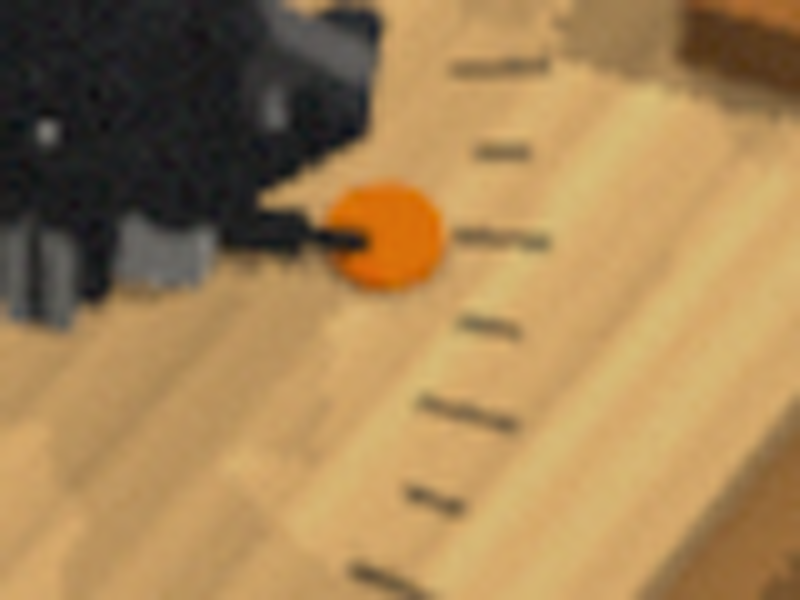

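```bash
python3 - <<'E'
from h import *
t=ray("scene",336.8,274.1,.026); O=np.array([.65,.018]); print(t,np.linalg.norm(t-O),np.arctan2(*(t-P)[::-1]))
p,o=pose(P,.553,.14,.025,.108); arm.line_to(p,.03,o); print(F()); arm.pause(.4)
# back off and up
p,o=pose(P,.553,.14,.045,.108); arm.line_to(p,.08)
p[2]=.2; arm.line_to(p,.2)
# over the lever
p,o=pose(L,.12,.08,.045,.2); arm.movep(p,o)
arm.pause(.2)
print(arm.read_time(),F())
for n in("top","scene"): cv2.imwrite(f"pics/{n}4.png",snapshot(n))
s=cv2.imread("pics/scene4.png");cv2.imwrite("pics/c5.png",cv2.resize(s[170:370,200:420],(660,600),interpolation=cv2.INTER_CUBIC))
E
```

```text
[0.65108325 0.01242529] 0.005678976549843338 0.5322030294354089
[ 1.6 -0.9 -0.5]
11.5917 [-0.7 -0.5  0.5]
```

View pics/c5.png

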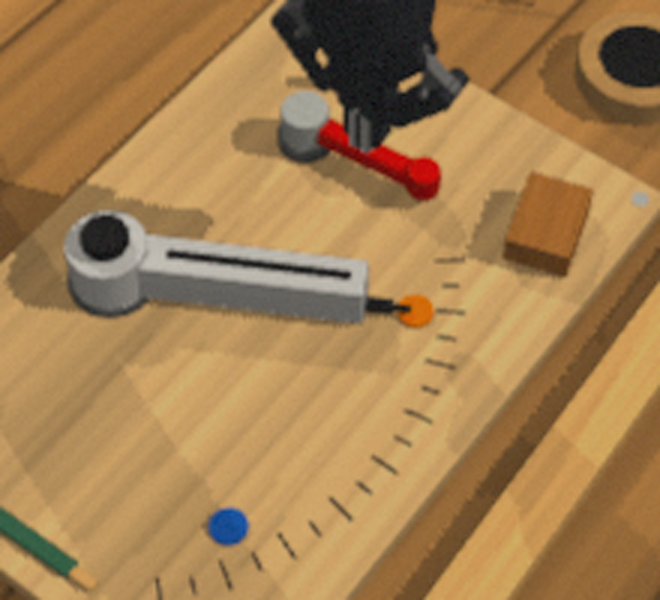

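View pics/top4.png

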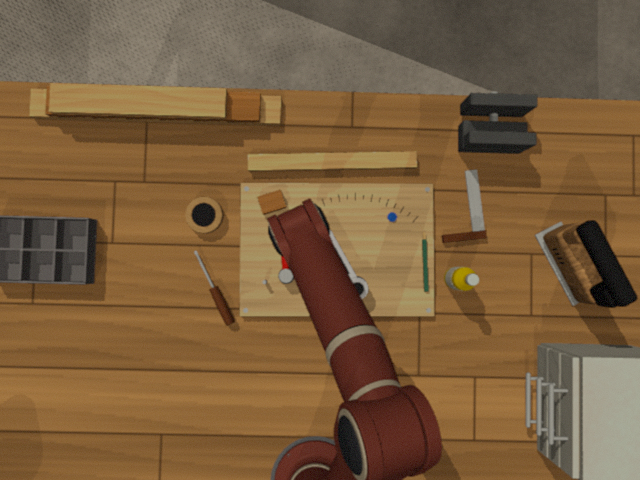

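```bash
sed -i 's/L=np.array(\[.5015,.082\])/L=np.array([.503,.0817])/' h.py; python3 - <<'E'
from h import *
p,o=pose(L,.12,.08,.045,.102); arm.line_to(p,.12); print(F())
p,o=pose(L,.12,.08,.021,.102); arm.line_to(p,.05); print(F())
for th in np.arange(.2,1.441,.08):
    p,o=pose(L,th,.08,.019,.102); arm.line_to(p,.05,o); f=F(); print(round(th,2),f)
    if np.linalg.norm(f)>12: break
arm.pause(.3);print(arm.read_time(),F(),arm.read_tool_pos())
s=snapshot("scene");cv2.imwrite("pics/scene5.png",s);cv2.imwrite("pics/c6.png",cv2.resize(s[170:370,200:420],(660,600),interpolation=cv2.INTER_CUBIC))
s=snapshot("top");cv2.imwrite("pics/top5.png",s);cv2.imwrite("pics/c7.png",cv2.resize(s[175:325,235:435],(800,600),interpolation=cv2.INTER_CUBIC))
E
```

```text
[ 0.2 -0.4 -0. ]
[ 0.3  0.5 -0.7]
0.2 [0.2 0.  0.5]
0.28 [-0.1 -0.9  0.4]
0.36 [-0.2 -0.6  0.6]
0.44 [ 0.4  0.9 -0.7]
0.52 [-0.3 -0.4 -0.1]
0.6 [-0.6 -0.  -0.2]
0.68 [-0.4  0.4 -1. ]
0.76 [ 0.8 -0.5  0.4]
0.84 [-0.4  0.6 -0.5]
0.92 [ 0.  -0.8  0.1]
1.0 [-0.8 -0.8  0.6]
1.08 [-1.   0.  -0.1]
1.16 [-0.4 -0.8 -0.8]
1.24 [-0.6  0.1 -0.3]
1.32 [-0.1 -0.4  0.2]
1.4 [-0.3  0.  -0.5]
18.1667 [-0.5  0.5 -0.3] [0.53528798 0.157306   0.10197584]
```

View pics/c6.png

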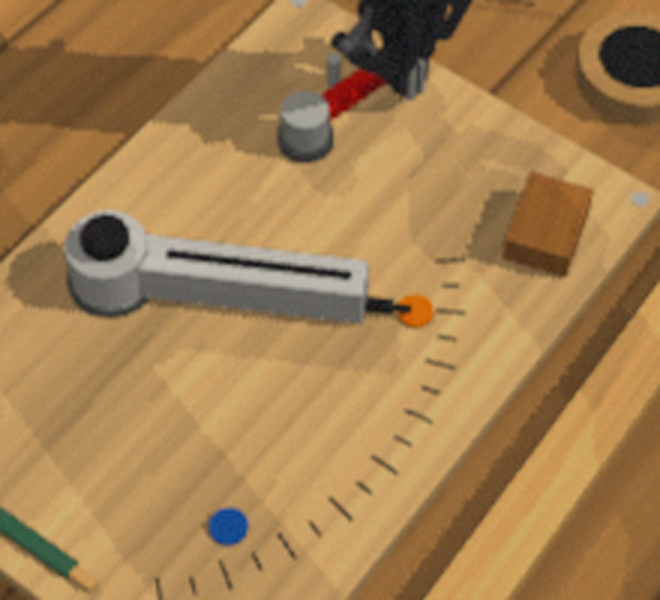

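View pics/c7.png

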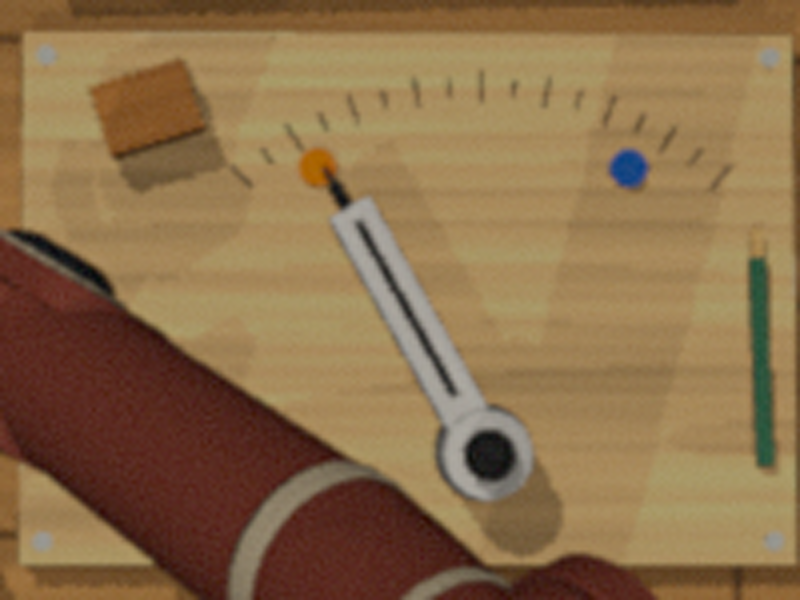

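```bash
python3 - <<'E'
from h import *
th=1.40
while th<1.59:
    th+=.015
    p,o=pose(L,th,.08,.019,.102); arm.line_to(p,.03,o); f=F(); print(round(th,3),f)
    if np.linalg.norm(f)>6: break
arm.pause(.3); print(F())
p,o=pose(L,th,.08,.055,.102); arm.line_to(p,.08)
p[2]=.25; arm.line_to(p,.2)
arm.movep([.45,-.3,.3],q(-.5)); arm.pause(.3)
print(arm.read_time(),F(),arm.read_tool_pos())
s=snapshot("scene");cv2.imwrite("pics/scene6.png",s)
s=snapshot("top");cv2.imwrite("pics/top6.png",s);cv2.imwrite("pics/c8.png",cv2.resize(s[175:325,235:435],(800,600),interpolation=cv2.INTER_CUBIC))
E
```

```text
1.415 [ 1.5  0.1 -0.2]
1.43 [ 2.1 -0.4 -0.3]
1.445 [ 1.3 -0.5 -0.3]
1.46 [ 0.4  0.2 -0.8]
1.475 [1.5 0.2 0.1]
1.49 [ 1.3 -0.3 -0. ]
1.505 [ 1.4 -0.   0.2]
1.52 [ 1.1  0.3 -0.9]
1.535 [ 2.1  0.  -1.1]
1.55 [ 5.3 -0.2 -2.8]
1.565 [ 7.3 -0.6 -2.9]
[ 6.7 -0.1 -2.9]
24.85 [ 0.1 -0.9  0.6] [ 0.45035085 -0.2994664   0.2998977 ]
```

View pics/c8.png

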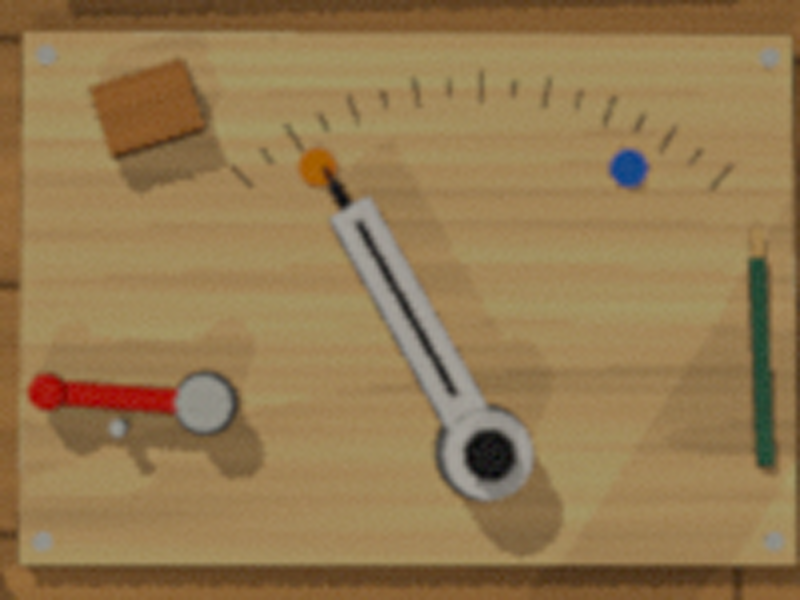

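View pics/scene6.png

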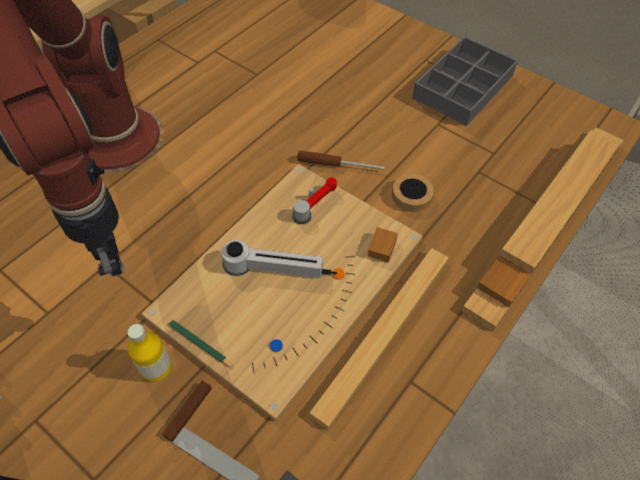

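```bash
python3 - <<'E'
from h import *
print(np.linalg.norm(ray("top",316.3,217.8,.026)-ray("top",314.3,216.7,.021)),np.linalg.norm(ray("scene",336.2,273,.026)-ray("scene",338,273.2,.021)))
l=ray("top",235+47/4,175+392/4,.048)-L; print("lever",np.arctan2(l[1],l[0])-YAW)
ticket.finish_job()
E
```

```text
0.005840545062752849 0.004586554124150061
lever 1.5123258946058475
the job is handed in; nothing more can be done
```

I pushed the fence round with the closed fingertips until its pointer stood over the orange disc. Then I pushed the red lever against its stop pin, backed clear of everything and handed the job in at about 25 s of the 58 s allowed.

My last checks, all from the final pictures and the force readings:
- **Pointer:** the tip is about 5 mm from the disc's centre, 5.8 mm by the top camera and 4.6 mm by the scene camera. The limit is 12 mm.
- **Lever:** it measures about 1.51 rad and is seen resting against the pin. The limit is 1.3 rad.
- **Forces:** the wrist force stayed below about 8 N in the readings after each move. It was highest when the lever met its stop.
- **Loose things:** none of them looked moved in the pictures.

No check failed; the two cameras differ by about 1 mm on the pointer.

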